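# Lay the master ring on the comparator

## Robot

A 6-joint arm with a two-finger parallel gripper is mounted at the origin on the work surface. World frame = base frame: x ahead of the robot, y to its left, z up, the work surface at z = 0. Lengths are in m, angles in rad, forces in N, time in s.
With the tool pointing down it reaches from about 0.325 to 0.85 m from the base axis. Payload 15.5 kg.
Tool frame: the origin (TCP) lies at the very end of the fingers, on their centre line; the grasp point (between the pads) lies 19 mm behind it (bot.grasp_offset is the z of the grasp point in the tool frame, in m); z points along the fingers, y is the line along which they close (so a half turn about z gives the same grasp; the last joint's range is limited). The gripper opens to 91 mm and grips with 3 to 60 N. Pads are 32 mm wide; open, the fingers measure 118 mm over their backs; the gripper's body (76 mm by 178 mm) begins 60 mm behind the grasp point.
Start: joints at [1.23, 0.494, 1.345, -0, 1.302, -0.096], TCP at [0.152, 0.606, 0.214] pointing down, gripper open.
Joint ranges: [-2.91, 2.91], [-0.82, 2.16], [0.22, 2.67], [-1.22, 4.37], [0.12, 2.79], [-3.08, 3.08]. Speed limits (rad/s): [1.89, 1.89, 2.57, 3.01, 3.01, 3.01].

## Interface

Orientations are given as [roll, pitch, yaw] about the fixed x, y, z axes, in that order (R = Rz(yaw) Ry(pitch) Rx(roll)).
In Python, from cell import bot, gripper_to, solve_ik, capture, camera_info, ticket, telemetry gives the robot as it stands. Calls block until the motion is done:
- bot.movep(position, orientation): joint-space move of the TCP to a pose.
- bot.movel(position, orientation=None, v=0.15, threshold=None): straight line of the TCP; orientation=None keeps the orientation; v is the mean speed in m/s. With threshold (N) it stops when the force on the tool has changed by that much, and returns True; else False.
- bot.movej(angles): joint-space move.
- gripper_to(opening, squeeze=None): opening from 0.0 (shut) to 1.0 (fully open); squeeze is the grip in N (None keeps the last); returns when the fingers have stopped.
- bot.pause(seconds).
- solve_ik(position, orientation): joint angles nearest the present ones, or None.
- capture(name): name is "side" or "top" or "wrist"; returns the picture (384x512x3 uint8, red, green, blue); there is no depth.
- camera_info(name): a dict with "fovy" (degrees; the focal length in pixels is half the picture's height over the tangent of half this angle, whatever the lens; pixels are square), "cx", "cy" (the principal point, pixels), "view" (4x4, takes a point from world to camera coordinates). Camera axes: x right, y up, looking along -z (the intrinsics and any distortion apply to the point x, -y, -z); pixel columns grow to the right and rows downward; lengths in m; the calibration is good to about 2 mm. A picture is of the moment at which its call begins: read the wrist's pose just before it. camera_info takes no time and is no camera call; for the wrist camera it gives the pose at the moment of the call.
A pose or a line that the arm cannot do raises bot.MotionError and nothing moves.
- ticket.finish_job(): hands the job in; it is judged then, once.
Readings, each from a call of its own:
- telemetry.get_time(): time.
- telemetry.get_joint_pos(): joint angles.
- telemetry.get_qvel(): joint speeds.
- telemetry.get_tau(): joint torques, N m.
- telemetry.get_position(): TCP position.
- telemetry.get_eef_rot(): TCP orientation.
- telemetry.get_contact_force(): force on the tool from outside, world axes, zero at the start.
- telemetry.get_torque(): the same for the moment, N m.
- telemetry.get_gripper_width(): opening from 0.0 (shut) to 1.0 (fully open).
- telemetry.get_finger_force(): force on a finger pad.
Only numpy, scipy, OpenCV 4.12 (cv2) and the standard library are available. Lean on these libraries where they do the work, as an engineer would, in place of code of your own. Each camera call takes 0.05 s, during which the arm holds its last target. There are 200 camera calls.

## Task

Swing the lid of the black instrument case up and over past its balance point, so that it stands open by itself, and lift out the steel master ring. Lay the ring flat on the inclined plate of the ring comparator, resting against both stop pins: lower it flat on to the plate before you let go, do not drop it. Leave the case open, and do not hit the dial gauge or disturb the other things on the bench.

Things in the scene. Friction and masses are not known exactly. Their poses are not given: they have to be found in the camera images.
- case: Lower shell of the black plastic instrument case, fixed: 134 (x) by 166 (y) mm outside, rim 42 mm above the bench, walls 5, floor 4 mm thick. Origin at the centre of its underside; z up, x points to the hinge side, -x to the handle side, which roughly faces the robot. The ring lies flat in the middle of it on four small supports; finger room is given under case_floor.
- lid (a joint): Lid angle, rad: 0 shut (the start), grows as its front goes up and over, stop at 1.92. The lid (0.25 kg) is the upper half of the clamshell, 24 mm deep, same outline as the case, on a free hinge along the case's y. Its weight swings it shut below about 1.4 rad and open beyond, where it falls to the stop and stays. No latch to undo.
- lid_hinge (a point): Middle of the lid's hinge axis, on the case's rear rim: 67 mm along the case's x and 42.5 mm above the bench. The axes are the case's.
- lid_handle (a point): Middle of the lid's handle: a round steel bar 12 mm thick along the case's y, 76 mm clear between its two posts, 42 mm in front of the lid's front face (36 mm gap behind the bar). In the lid's frame it lies 176 mm from the hinge axis towards the front and 12 mm above it: 54.5 mm above the bench when shut. Moves and turns with the lid; axes are the case's when shut.
- ring_centre (a point): Centre (on the axis, half-way up) of the master ring: a plain polished steel ring, outside diameter 90, bore 66, wall 12, height 22 mm, about 0.5 kg. It starts in the shut case, its centre 26 mm above the bench. z is the ring's axis.
- seat (a point): Where the ring's centre is when it lies on the inclined plate against both stop pins: 11 mm above the plate's surface, 93.7 mm above the bench. z is the plate's normal, leaning 38 degrees from vertical to the low side, which roughly faces the robot; x points up the slope, y is level. A released ring tends to slide down on to the pins by itself.
- case_floor (a point): Centre of the case's inner floor, 4 mm above the bench, axes as the case's. The ring supports stand at 45 degrees to x and y (33 to 55 mm from the centre, 14 mm wide, highest point 22 mm above the bench). Along x and y fingers may go down to the floor beside the ring: inside its bore, and outside it where 33 mm are free to the wall in y but only 17 mm in x.
- plate: The fixed aluminium plate of the comparator. Origin on its surface, 11 mm under the seat point, axes as the seat's. It reaches 82 mm down, 108 mm up the slope and 80 mm to each side. Two stop pins (12 mm thick, 14 mm high) stand 51 mm from the origin, 45 degrees to the left and right of straight down the slope; behind them are clamps up to 21 mm high.
- comparator: The ring comparator, fixed to the bench: a grey cast foot 165 by 130 mm carrying the inclined plate. Origin on the bench under the middle of the plate; z up, x points to the high side of the plate.
- dial_face (a point): Centre of the face of the dial gauge fixed at the high end of the plate, 105 mm up the slope from the seat and 30 mm above the plate; diameter 54 mm. Its feeler points down the slope and ends 63 mm from the seat, 17 mm above the plate. Axes as the seat's.
- dial: The dial gauge itself; its origin lies on the plate's surface directly under the seat point, 11 mm lower along the plate's normal. Axes as the seat's.
- bearing_a: Bystander: loose bearing ring lying on the bench, diameter 110, height 24 mm; origin at the centre of its underside.
- bearing_b: Bystander: small bearing, diameter 72, height 17 mm; origin at the centre of its underside.
- micrometer: Bystander: outside micrometer lying flat, about 140 by 65 mm, 16 mm high; origin on its underside between the anvils.
- spanner: Bystander: spanner, 150 mm long, lying flat between the case and the comparator, roughly along the robot's x; origin on its underside, mid-length.
- oil_bottle: Bystander: white bottle, diameter 48, height 125 mm; origin at the centre of its underside.
- block_box: Bystander: shut wooden box of gauge blocks, 100 by 65 by 26 mm; origin at the centre of its underside.
- weight: Bystander: steel balance weight, diameter 42, height 56 mm; origin at the centre of its underside.

How it is judged:
On the way, in this order (a step that is already met when the one before it is completed fails the run):
1. the lid stands open by itself (beyond 1.75 rad) and the fingers have let go of it (value of joint lid above 1.75 rad and contact force between the fingers and lid below 0.1 N), for 0.3 s.
2. the master ring is lifted in the fingers clear of the case (its centre more than 70 mm above the bench) (height (world z) of ring_centre above 0.07 m and contact force between the fingers and master_ring above 1 N), for 0.1 s.
3. the ring is lowered to the plate while still in the fingers: within 0.25 rad of flat, its centre less than 12 mm higher over the plate than when lying, and within 30 mm of its place (angle between the z axis of ring_centre and the z axis of seat, either way round below 0.25 rad and z of ring_centre in the frame of seat below 0.012 m and distance between ring_centre and seat below 0.03 m and contact force between the fingers and master_ring above 1 N), for 0.1 s.
At the end, for the whole second after the job is handed in: The master ring lies still and released on the inclined plate, flat to it (within 0.08 rad), its centre within 6 mm of where it is when touching both stop pins, and the lid still stands open (beyond 1.75 rad) (angle between the z axis of ring_centre and the z axis of seat, either way round below 0.08 rad and distance between ring_centre and seat below 0.006 m and linear speed of master_ring below 0.01 m/s and value of joint lid above 1.75 rad and contact force between the fingers and master_ring below 0.1 N).
It fails at once if the dial gauge is hit (more than 5 N) (contact force between dial and anything else above 5 N).
It fails at once if a bystander is moved by more than 30 mm (distance of any of bearing_a, bearing_b, micrometer, spanner, oil_bottle, block_box, weight from where it was at the start of the episode above 0.03 m).
It also fails if it takes over 53 s, if anything falls off the work surface, if the arm or the gripper's body presses on something with over 40 N, if the wrist force passes 120 N, or if a joint passes its speed limit or range.

## Working session

There is one attempt and no reset: what is moved stays moved. The work goes in short steps, each a Python script; the robot and the scene stay as the last script left them, time stands still between calls to the robot, and variables do not carry over. Pictures are saved under pics/ and viewed, at most 11 in all, crops included, and the job is handed in when it is done.

```bash
ls; mkdir -p pics; python3 - <<'E'
from cell import *
import cv2,numpy as np
for n in("top","side"):
    im=capture(n); cv2.imwrite(f"pics/{n}0.png",im[:,:,::-1]); 
    print(n,{k:(np.round(v,4).tolist() if k!='x' else v) if not isinstance(v,str) else v for k,v in camera_info(n).items()})
i=camera_info("wrist");print(i)
a=cv2.imread("pics/top0.png");cv2.imwrite("pics/top0b.png",cv2.resize(a,(800,600),interpolation=cv2.INTER_CUBIC))
a=cv2.imread("pics/side0.png");cv2.imwrite("pics/side0b.png",cv2.resize(a,(800,600),interpolation=cv2.INTER_CUBIC))
print(telemetry.get_time(),telemetry.get_eef_rot(),bot.grasp_offset)
E
```

```text
pics
top {'fovy': 57.6211, 'cx': 260.9928, 'cy': 193.8739, 'view': [[-0.0019, -0.9998, 0.0182, -0.0219], [0.9906, 0.0006, 0.1364, -0.6042], [-0.1364, 0.0183, 0.9905, -1.0031], [0.0, 0.0, 0.0, 1.0]]}
side {'fovy': 50.126, 'cx': 258.0336, 'cy': 188.9028, 'view': [[0.6815, -0.7315, -0.0238, -0.3951], [0.3946, 0.3399, 0.8537, -0.3522], [-0.6164, -0.5911, 0.5202, -0.9646], [0.0, 0.0, 0.0, 1.0]]}
{'fovy': 70.7850225736195, 'cx': 252.09675372126839, 'cy': 192.6595992282487, 'view': array([[ 2.42108461e-01,  9.70249154e-01,  2.67390815e-04,
        -6.25236570e-01],
       [-9.27546770e-01,  2.31533680e-01, -2.93341345e-01,
         3.19591281e-02],
       [-2.84676102e-01,  7.07724042e-02,  9.56007732e-01,
        -3.91144652e-01],
       [ 0.00000000e+00,  0.00000000e+00,  0.00000000e+00,
         1.00000000e+00]])}
0.1 [-3.14052613e+00 -4.66450253e-05  2.89589079e+00] -0.0188
```

View pics/top0b.png

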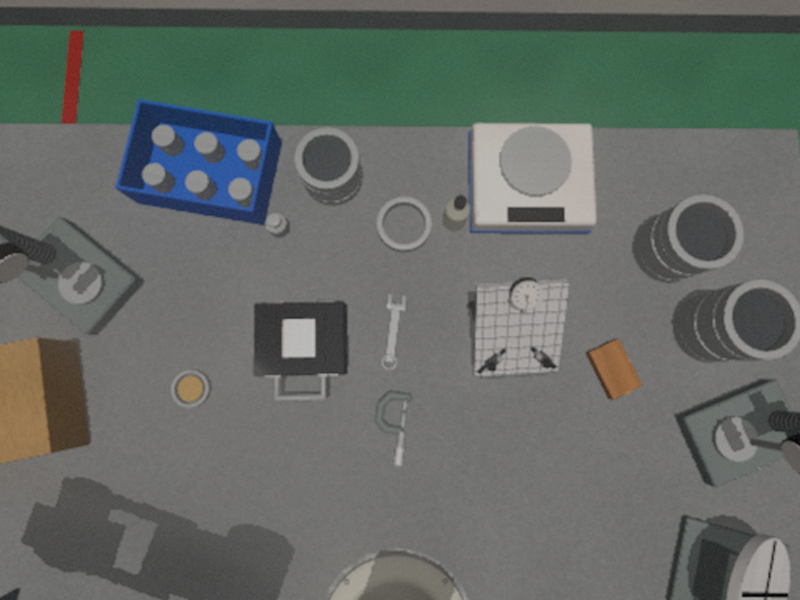

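View pics/side0b.png

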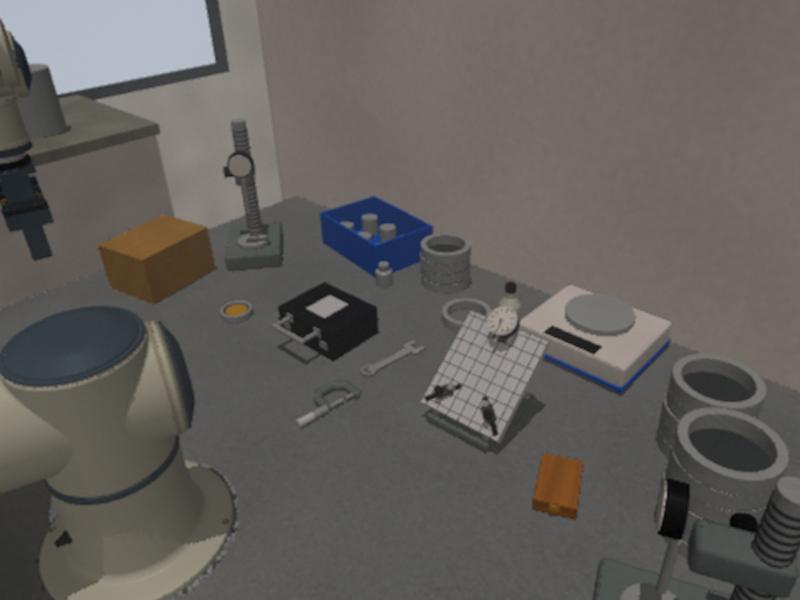

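The top view shows the black case with lid corners at about (255,303)–(346,375) in the 800×600 picture and the handle bar at (301,395). The comparator plate spans (474,284)–(563,375), with its pins at about (492,360) and (543,357) and the dial at (526,294). The side view agrees with this layout. I'll turn these pixels into rough positions and move the wrist camera over both for finer measurements.

```bash
cat > h.py <<'E'
from cell import *
import numpy as np, cv2
from scipy.spatial.transform import Rotation as R
def ray(info,uv):
    f=192/np.tan(np.radians(info["fovy"])/2); V=info["view"]
    d=np.array([(uv[0]-info["cx"])/f,-(uv[1]-info["cy"])/f,-1.])
    return -V[:3,:3].T@V[:3,3], V[:3,:3].T@d
def onz(info,uv,z):
    c,d=ray(info,uv); return c+d*(z-c[2])/d[2]
def proj(info,p):
    f=192/np.tan(np.radians(info["fovy"])/2); q=info["view"][:3,:3]@p+info["view"][:3,3]
    return np.array([info["cx"]+f*q[0]/-q[2],info["cy"]-f*q[1]/-q[2]])
def rpy(x,z):   # tool orientation from (approx) x axis and z axis
    z=z/np.linalg.norm(z); y=np.cross(z,x); y/=np.linalg.norm(y)
    return R.from_matrix(np.c_[np.cross(y,z),y,z]).as_euler("xyz")
def snap(name,png):
    i=camera_info(name); im=capture(name); cv2.imwrite(f"pics/{png}.png",im[:,:,::-1])
    cv2.imwrite(f"pics/{png}b.png",cv2.resize(im[:,:,::-1],(800,600),interpolation=cv2.INTER_CUBIC))
    np.savez(f"pics/{png}.npz",**i); return i,im
E
python3 - <<'E'
from h import *
t=camera_info("top"); s=.64
for n,uv,z in [("c",(255,303),.066),("c",(347,302),.066),("c",(346,374),.066),("c",(255,376),.066),("bar",(301,395),.06),
 ("plHi",(474,284),.15),("plHi",(568,280),.15),("plLo",(563,372),.035),("plLo",(475,376),.035)]:
    print(n,np.round(onz(t,np.array(uv)*s,z),3))
down=np.array([0,0,-1.])
# camera sits 85 mm along tool +x, looking slightly back
lid=onz(t,np.array((300,338))*s,.066); pl=onz(t,np.array((520,330))*s,.09)
print(lid,pl,telemetry.get_time())
for n,p in(("wl",lid),("wp",pl)):
    bot.movep([p[0]-.0,p[1],.26],rpy(np.array([-1,0,0.]),down))
    bot.pause(.3); i,_=snap("wrist",n); print(n,proj(i,p),telemetry.get_position(),telemetry.get_time())
E
python3 -c "
import cv2,numpy as np
cv2.imwrite('pics/w2.png',np.vstack([cv2.imread('pics/w%s.png'%c) for c in 'l']))"
```

```text
c [0.6   0.263 0.066]
c [0.602 0.092 0.066]
c [0.469 0.092 0.066]
c [0.466 0.258 0.066]
bar [0.431 0.174 0.06 ]
plHi [ 0.622 -0.135  0.15 ]
plHi [ 0.63  -0.298  0.15 ]
plLo [ 0.472 -0.318  0.035]
plLo [ 0.465 -0.15   0.035]
[0.53529226 0.17744793 0.066     ] [ 0.54789465 -0.22552883  0.09      ] 0.1
wl [251.04592516 174.02842122] [0.53523358 0.17768974 0.25997713] 2.525
wp [250.81534631 178.00209134] [ 0.54803849 -0.22511307  0.26002995] 4.3667
```

View pics/wlb.png

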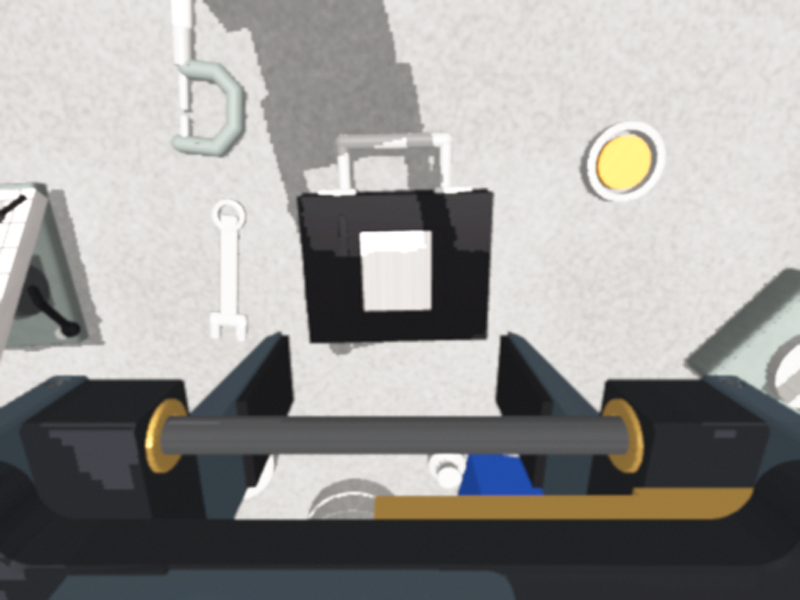

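View pics/wpb.png

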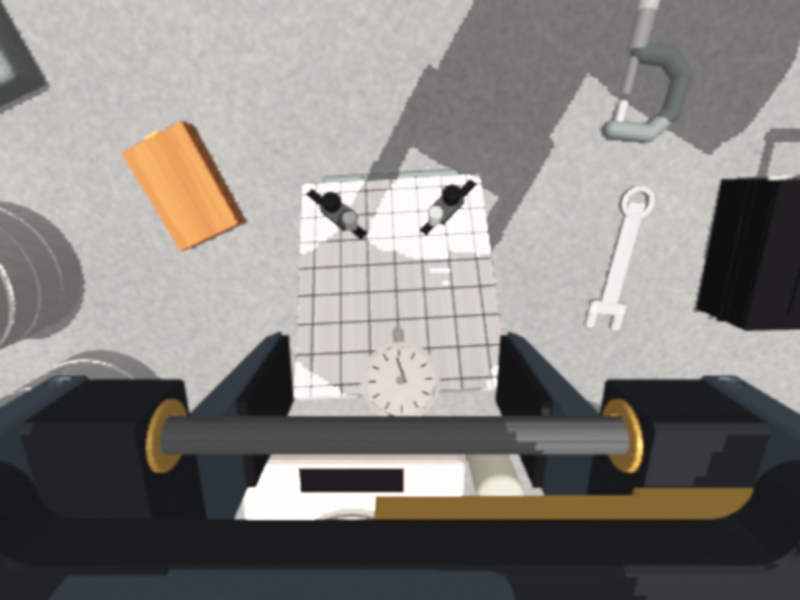

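The wrist views match the rough positions: the lid's white sticker is at (396,271) against a predicted (392,272), the bar is at (395,141), the pins are at about (350,222) and (437,213), and the dial is at (401,379). Next I'll fit the case outline from its mask and enlarge the plate.

```bash
python3 - <<'E'
from h import *
i=dict(np.load("pics/wl.npz")); im=cv2.imread("pics/wl.png")
m=(im.max(2)<62).astype(np.uint8); m[222:]=0; m[:, :185]=0; m[:,325:]=0
print("dark px rows/cols", [ (r,np.where(m[r])[0][[0,-1]].tolist()) for r in (130,145,160,175,190,205,212) if m[r].any()])
print("rear row", [(c,np.where(m[:,c])[0].max(),np.where(m[:,c])[0].min()) for c in range(205,311,15)])
g=im.max(2)
# edges by gradient, subpixel
def edge(line,a,b):
    d=np.abs(np.diff(line[a:b].astype(float))); k=d.argmax(); w=d[max(0,k-2):k+3]; return a+max(0,k-2)+(w*np.arange(len(w))).sum()/w.sum()+.5
L=[(edge(g[r],185,215),r) for r in range(135,212,5)]; Rr=[(edge(g[r],300,325),r) for r in range(135,212,5)]
B=[(c,edge(g[:,c],208,226)) for c in range(235,308,5)]; F=[(c,edge(g[:,c],112,132)) for c in list(range(198,215,3))+list(range(292,310,3))]
H=[(c,edge(g[:,c],80,89.__int__())) for c in range(226,280,6)]
def line(P,z):
    P=np.array([onz(i,p,z)[:2] for p in P]); vx,vy,x,y=cv2.fitLine(P.astype(np.float32),cv2.DIST_HUBER,0,.001,.001).ravel()
    return np.array([x,y]),np.degrees(np.arctan2(vy,vx))
for n,P in zip("LRBF",(L,Rr,B,F)): print(n,*line(P,.0665))
print("H",line(H,.0545), H[:3])
for uv in((395,141),(340,141),(449,141)): print("bar",onz(i,np.array(uv)*.64,.0590))
a=cv2.imread("pics/wp.png")[105:260,180:330]; cv2.imwrite("pics/wpc.png",cv2.resize(a,None,fx=3.87,fy=3.87,interpolation=cv2.INTER_CUBIC))
a=cv2.imread("pics/wl.png")[75:225,180:330]; cv2.imwrite("pics/wlc.png",cv2.resize(a,None,fx=4,fy=4,interpolation=cv2.INTER_CUBIC))
E
```

```text
File "<stdin>", line 12
    H=[(c,edge(g[:,c],80,89.__int__())) for c in range(226,280,6)]
                           ^
SyntaxError: invalid decimal literal
```

```bash
python3 - <<'E'
from h import *
i=dict(np.load("pics/wl.npz")); im=cv2.imread("pics/wl.png"); g=im.max(2)
def edge(line,a,b):
    d=np.abs(np.diff(line[a:b].astype(float))); k=d.argmax(); s=max(0,k-2); w=d[s:k+3]; return a+s+(w*np.arange(len(w))).sum()/w.sum()+.5
L=[(edge(g[r],185,215),r) for r in range(135,212,5)]; Rr=[(edge(g[r],300,325),r) for r in range(135,212,5)]
B=[(c,edge(g[:,c],208,226)) for c in range(235,308,5)]; F=[(c,edge(g[:,c],112,132)) for c in list(range(198,215,3))+list(range(292,310,3))]
def line(P,z):
    P=np.array([onz(i,p,z)[:2] for p in P]); vx,vy,x,y=cv2.fitLine(P.astype(np.float32),cv2.DIST_HUBER,0,.001,.001).ravel()
    return np.array([x,y]),np.degrees(np.arctan2(vy,vx))
for n,P in zip("LRBF",(L,Rr,B,F)): print(n,*line(P,.0665))
for uv in((395,141),(340,141),(449,141)): print("bar",onz(i,np.array(uv)*.64,.0590))
a=cv2.imread("pics/wp.png")[105:260,180:330]; cv2.imwrite("pics/wpc.png",cv2.resize(a,None,fx=3.87,fy=3.87,interpolation=cv2.INTER_CUBIC))
a=cv2.imread("pics/wl.png")[75:225,180:330]; cv2.imwrite("pics/wlc.png",cv2.resize(a,None,fx=4,fy=4,interpolation=cv2.INTER_CUBIC))
E
```

```text
L [0.5396185  0.09870821] 1.4700162
R [0.53018296 0.26270258] 1.2231514
B [0.6002676  0.19696242] -88.24685
F [0.46707726 0.17885695] -88.5662
bar [0.42649247 0.17962275 0.059     ]
bar [0.42657581 0.13434503 0.059     ]
bar [0.42641061 0.22409279 0.059     ]
```

View pics/wpc.png

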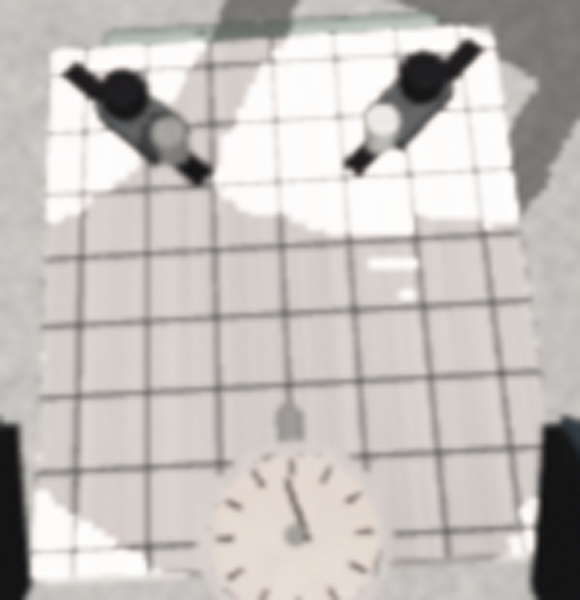

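View pics/wlc.png

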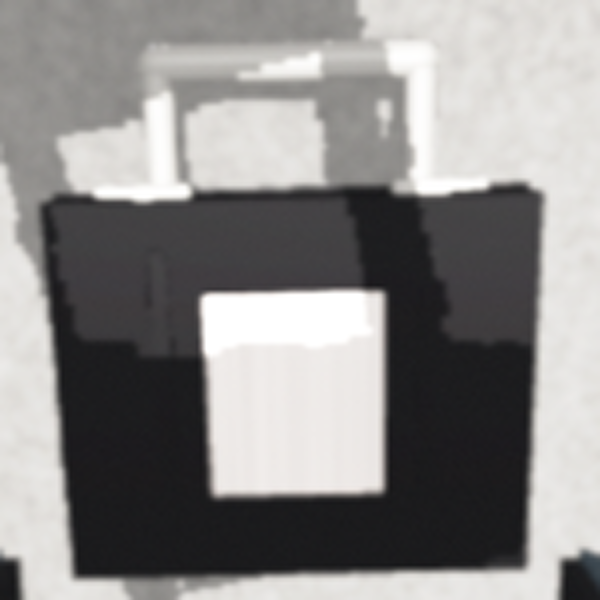

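The plate crop shows the pin tops at (168,133) and (383,122), the plate's low corners at (52,48) and (493,25), its high-left corner at (30,580), and the dial face centre at (294,535). In the case crop the handle bar lies along row 60. The case measures 133×164 mm against the given 134×166, with its centre at (0.534,0.181) and yaw 0.026, so it checks out. I'll compute the seat, then open the lid.

```bash
cat >> h.py <<'E'
Cc=np.array([.5339,.1807,0]); cyaw=.0257
ex=np.array([np.cos(cyaw),np.sin(cyaw),0]); ey=np.array([-ex[1],ex[0],0]); ez=np.array([0,0,1.])
hinge=Cc+.067*ex+.0425*ez
def bar(th): a=th+np.arctan2(12,176); return hinge+np.hypot(.176,.012)*(-np.cos(a)*ex+np.sin(a)*ez)
E
python3 - <<'E'
from h import *
i=dict(np.load("pics/wp.npz")); a=np.radians(38); Oz=.0937-.011*np.cos(a)
pts={"pinL":((168,133),(-.03606,-.03606,.014)),"pinR":((383,122),(-.03606,.03606,.014)),"loL":((52,48),(-.082,-.08,0)),"loR":((493,25),(-.082,.08,0)),"hiL":((30,580),(.108,-.08,0)),"dial":((294,535),(.105,0,.03))}
A=[];B=[]
for n,(uv,p) in pts.items():
    uv=(np.array(uv)+.5)/3.87-.5+[180,105]; p=np.array(p)
    l=np.array([p[0]*np.cos(a)-p[2]*np.sin(a),p[1]]); z=Oz+p[0]*np.sin(a)+p[2]*np.cos(a)
    w=onz(i,uv,z)[:2]; A.append(l);B.append(w)
A=np.array(A);B=np.array(B)
for sel in(range(6),[0,1],[0,1,2,3]):
    a_,b_=A[sel],B[sel]; H=(a_-a_.mean(0)).T@(b_-b_.mean(0)); th=np.arctan2(H[0,1]-H[1,0],H[0,0]+H[1,1])
    Rm=np.array([[np.cos(th),-np.sin(th)],[np.sin(th),np.cos(th)]]); t=b_.mean(0)-Rm@a_.mean(0)
    print("plate origin",t,"yaw",th,"res mm",np.round((B-(A@Rm.T+t))*1e3,1).tolist())
# path feasibility for the lid
o=rpy(ey,-ez)  # tool y along case x
for s in(1,-1):
    o=rpy(s*ey,-ez); print(s,[None if (q:=solve_ik(bar(th)-.0188*ez,o)) is None else np.round(q,2).tolist() for th in(0,.6,1.2,1.85)])
print(bar(0),bar(1.85),telemetry.get_joint_pos())
E
```

```text
plate origin [ 0.53422201 -0.22361409] yaw 0.05423116302967389 res mm [[0.6, -0.1], [0.8, 0.0], [-0.6, -0.2], [-0.3, 0.3], [0.4, 0.0], [-0.9, -0.1]]
plate origin [ 0.53491249 -0.22372486] yaw 0.052288317069113105 res mm [[0.0, -0.0], [-0.0, 0.0], [-1.2, -0.2], [-1.1, 0.2], [-0.1, 0.3], [-1.6, 0.2]]
plate origin [ 0.53433712 -0.22372215] yaw 0.05199440067577866 res mm [[0.6, -0.0], [0.6, 0.0], [-0.6, -0.2], [-0.6, 0.2], [0.5, 0.3], [-1.0, 0.2]]
1 [[0.27, 0.55, 1.93, -0.0, 0.66, 0.24], [0.25, 0.42, 1.76, -0.0, 0.96, 0.22], [0.22, 0.45, 1.49, -0.0, 1.2, 0.19], [0.18, 0.6, 1.21, -0.0, 1.33, 0.16]]
-1 [[0.27, 0.55, 1.93, -0.0, 0.66, -2.9], [0.25, 0.42, 1.76, -0.0, 0.96, -2.92], [0.22, 0.45, 1.49, -0.0, 1.2, -2.95], [0.18, 0.6, 1.21, -0.0, 1.33, -2.98]]
[0.42493599 0.17789901 0.0545    ] [0.66089723 0.18396455 0.20837735] [-4.90530112e-01  4.06858821e-01  1.36414122e+00  2.58606973e-05
  1.37053613e+00 -2.06197216e+00]
```

The seat fit has residuals under 1 mm: plate origin (0.534,−0.224), yaw 0.053. Next is opening the lid.

```bash
cat >> h.py <<'E'
G=.0188
a38=np.radians(38); syaw=.053
sx0=np.array([np.cos(syaw),np.sin(syaw),0]); sy=np.array([-sx0[1],sx0[0],0])
sx=np.cos(a38)*sx0+np.sin(a38)*ez; sn=np.cross(sx,sy)
seat=np.array([.5343,-.2237,.0937-.011*np.cos(a38)])+.011*sn
E
python3 - <<'E'
from h import *
o=rpy(ey,-ez); T=telemetry
gripper_to(.35,15)
bot.movep(bar(0)+.07*ez,o)
print(bot.movel(bar(0)-G*ez,o,v=.1,threshold=15),T.get_position(),bar(0)-G*ez)
gripper_to(0,15); print("w mm",T.get_gripper_width()*91,"F",T.get_finger_force(),T.get_contact_force(),T.get_time())
E
```

```text
False [0.42523525 0.17796293 0.03609434] [0.42493599 0.17789901 0.0357    ]
w mm 11.531449378863174 F 15.008133798837662 [ 8.36088276 -3.52907591 -1.688695  ] 8.9167
```

```bash
python3 - <<'E'
from h import *
T=telemetry
for th in np.linspace(.15,1.86,12):
    bot.movel(bar(th)-G*ez,None,v=.15)
    print(round(th,2),np.round(T.get_contact_force(),1),round(T.get_gripper_width()*91,1),round(T.get_time(),2))
    if T.get_gripper_width()*91<9: break
else:
    gripper_to(.45); bot.pause(.2); print(T.get_contact_force())
    snap("side","s1"); print(T.get_time())
E
```

```text
0.15 [ 9.6 -2.9 -3.9] 11.5 9.24
0.31 [12.3 -2.1 -6.9] 11.4 9.57
0.46 [ 18.4  -0.7 -12.4] 11.8 9.91
0.62 [ 15.6  -0.2 -15.6] 11.7 10.24
0.77 [ 11.9   0.4 -13.8] 11.2 10.57
0.93 [ 2.4  1.  -5. ] 11.5 10.91
1.08 [-3.7 -1.1  6.9] 11.5 11.24
1.24 [-4.7 -1.8 11.6] 11.5 11.57
1.39 [-1.  -1.7 13.1] 11.8 11.91
1.55 [ 0.9 -1.7 12.4] 11.5 12.24
1.7 [ 2.5 -2.   8.3] 11.5 12.57
1.86 [ 2.5 -1.5  5.3] 11.4 12.91
[-0.97977361  0.44492871  0.22920012]
13.7833
```

View pics/s1b.png

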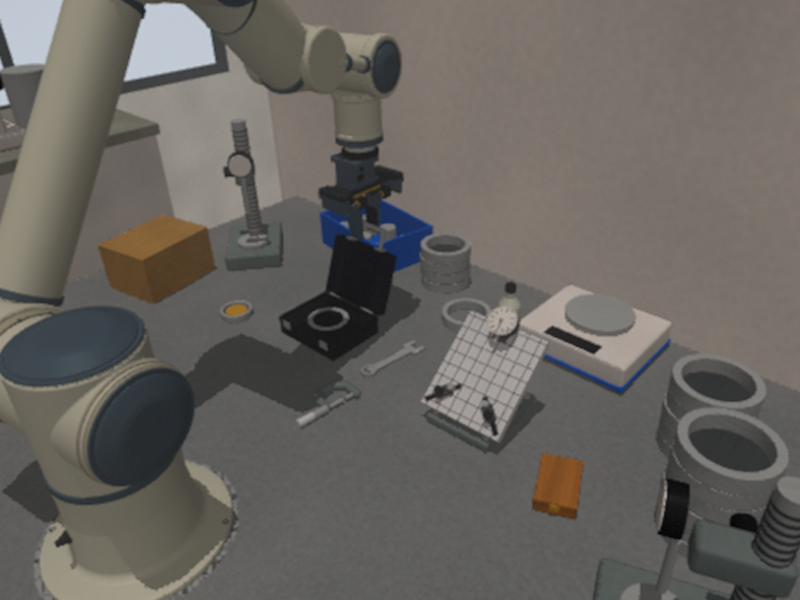

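The lid stands open, leaning back, and the ring is visible in the case at about (328,319). I'll withdraw upward and locate the ring with the wrist camera.

```bash
python3 - <<'E'
from h import *
T=telemetry
p=T.get_position(); bot.movel(p+[0,0,.05],None,v=.15)
o=rpy(-ex,-ez)
bot.movel(Cc+.27*ez-.04*ex+.0*ey,o,v=.25); bot.pause(.2)
i,im=snap("wrist","wr"); print(T.get_time(),proj(i,Cc+.037*ez))
c0=proj(i,Cc+.037*ez).astype(int); x0,y0=c0-70
g=cv2.cvtColor(im,cv2.COLOR_RGB2GRAY)
m=(g>85).astype(np.uint8); 
n,l,s,c=cv2.connectedComponentsWithStats(m[y0:y0+140,x0:x0+140])
for k in range(1,n):
    if s[k,4]>150: print(s[k],c[k]+[x0,y0])
cv2.imwrite("pics/wrc.png",cv2.resize(im[y0:y0+140,x0:x0+140,::-1],None,fx=4,fy=4,interpolation=cv2.INTER_CUBIC)); print(x0,y0)
n_=proj(i,bar(1.92)); print("bar pred",n_)
# seat IK
os=rpy(-sx,-sn)
for sgn in(1,-1):
    for h in(0,.1): 
        q=solve_ik(seat+sgn*.039*sy+(h-G-.0)*sn,os); print(sgn,h,None if q is None else np.round(q,2))
E
```

```text
16.2333 [251.32060749 193.22082748]
[   0    0  140  126 6904] [249.28925261 163.96972769]
[  42   42   58   56 1325] [251.53660377 191.97056604]
181 123
bar pred [251.12312304 355.17432294]
1 0 [-0.71  0.58  2.15  1.79  0.45  2.25]
1 0.1 [-0.84  0.34  2.2   1.31  0.52  2.67]
-1 0 [-0.84  0.6   2.03  1.47  0.5   2.48]
-1 0.1 [-0.97  0.39  2.07  1.13  0.62  2.75]
```

View pics/wrc.png

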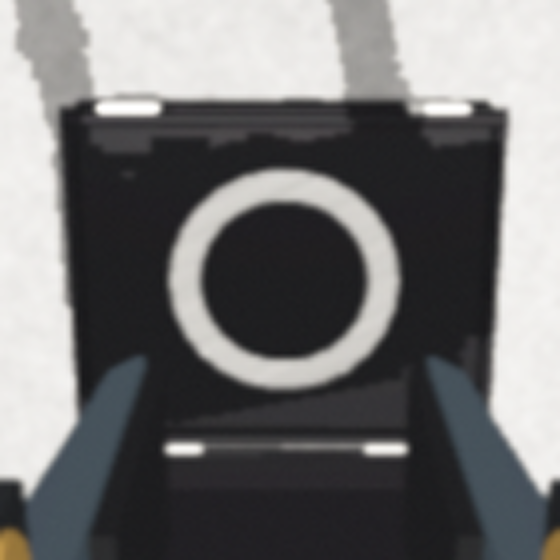

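The ring is centred at crop (284,279), which is (251.5,192) in the picture and within 1.5 mm of the prediction. The lid's bar is visible at the bottom and the lid stays open. I'll grip the ring's wall on its +y side, with the fingertips just above the ring's underside so they clear the plate later.

```bash
python3 - <<'E'
from h import *
T=telemetry; i=dict(np.load("pics/wr.npz"))
rc=onz(i,(251.5,192.0),.037); rc[2]=.026; print("ring",rc)
o=rpy(-ex,-ez); g=rc+.037*ey-.008*ez
gripper_to(.36,45)
bot.movel(g+.07*ez,o,v=.2)
print(bot.movel(g,o,v=.1,threshold=12),T.get_position()-g)
gripper_to(0,45); print("w",T.get_gripper_width()*91,T.get_finger_force(),T.get_contact_force())
bot.movel(g+.03*ez,None,v=.06); print("w",T.get_gripper_width()*91,T.get_finger_force(),T.get_contact_force(),T.get_torque())
bot.movel(g+.2*ez,None,v=.2); print("w",T.get_gripper_width()*91,T.get_finger_force(),T.get_time()); print("q",np.round(T.get_joint_pos(),2))
for x,sg in((-1,1),(1,-1)):
    for h in(.03,.1,.16):
        q=solve_ik(seat+sg*.037*sy+.003*sx+(h-.008)*sn,rpy(x*sx,-sn)); print(x,h,None if q is None else np.round(q,2))
snap("side","s2")
E
```

```text
ring [0.53190155 0.18092835 0.026     ]
False [0.00034606 0.00011442 0.00051796]
w 14.714133505838317 40.832934183999896 [  4.61453259 -10.14648692   3.13800842]
w 14.086463248243092 43.83818797767162 [-0.05923166 -0.16979312 -4.19724506] [ 0.19712734  0.04950313 -0.03724798]
w 14.596700156280859 43.83790623396635 20.65
q [ 0.29  0.42  1.47  0.    1.25 -1.31]
-1 0.03 [-0.76  0.48  2.17  1.58  0.46  2.44]
-1 0.1 [-0.85  0.31  2.19  1.24  0.54  2.74]
-1 0.16 [-0.95  0.16  2.18  1.    0.67  2.94]
1 0.03 [-0.88  0.51  2.05  1.33  0.54 -0.54]
1 0.1 [-0.98  0.36  2.07  1.09  0.64 -0.35]
1 0.16 [-1.07  0.24  2.06  0.93  0.76 -0.22]
```

View pics/s2b.png

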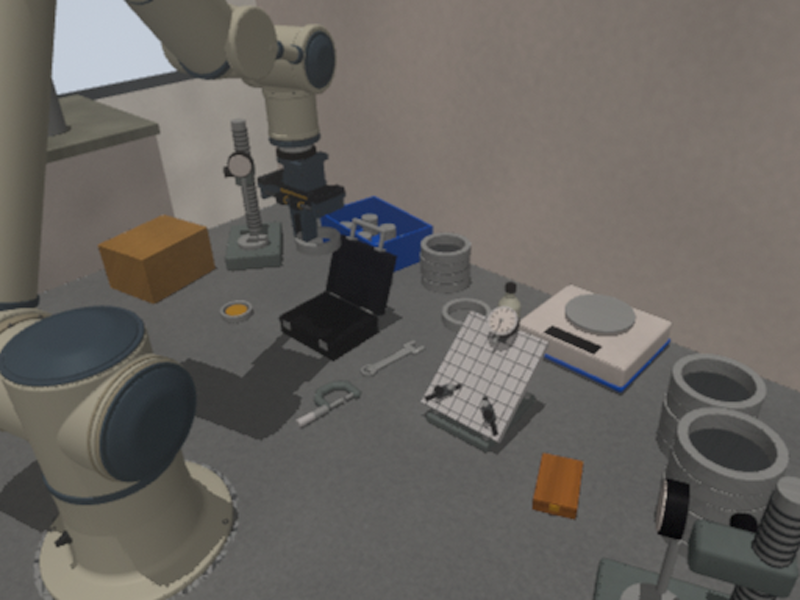

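The ring is held level about 0.22 m up, and the lid stands open. I'll carry it to above the seat in the orientation that needs the least joint travel.

```bash
cat >> h.py <<'E'
os_=rpy(sx,-sn)
def place(h,up=.004): return seat-.037*sy+up*sx+(h-.008)*sn
E
python3 - <<'E'
from h import *
T=telemetry
bot.movep(place(.16),os_); print(T.get_time(),np.round(T.get_joint_pos(),2),T.get_position()-place(.16),T.get_gripper_width()*91)
bot.movel(place(.05),os_,v=.1); bot.pause(.2)
print(T.get_time(),T.get_position()-place(.05),T.get_gripper_width()*91,T.get_contact_force())
i,im=snap("side","s3"); snap("top","t3")
x,y=proj(i,seat).astype(int); print(x,y)
cv2.imwrite("pics/s3c.png",cv2.resize(im[y-90:y+60,x-100:x+100,::-1],None,fx=4,fy=4,interpolation=cv2.INTER_CUBIC))
E
```

```text
22.6333 [-1.06  0.24  2.06  0.93  0.76 -0.22] [3.95462119e-04 4.66766552e-04 2.48209545e-05] 14.161754508754303
24.0833 [-9.33875724e-05 -2.07358295e-04  3.72711056e-04] 14.292041918433197 [ 0.03698946 -0.82123337 -4.40000519]
304 240
```

View pics/s3c.png

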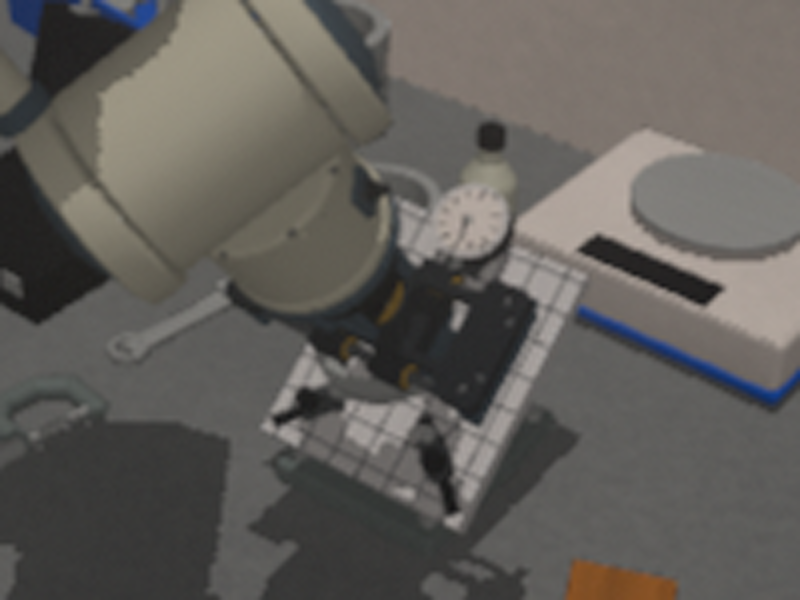

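The ring is above the plate between the pins and the dial, with clearance to both. I'll lower it until it touches.

```bash
python3 - <<'E'
from h import *
T=telemetry
bot.movel(place(.012),os_,v=.08); f0=np.array(T.get_contact_force())
r=bot.movel(place(-.004),os_,v=.02,threshold=8)
d=np.array(T.get_position())-seat; print(r,"h",d@sn+.008,"x",d@sx,"y",d@sy,np.array(T.get_contact_force())-f0,T.get_torque(),T.get_finger_force(),T.get_time())
i,im=snap("side","s4"); snap("wrist","w4")
E
```

```text
True h -0.00033701106524557795 x 0.003977096327406586 y -0.03711917257082813 [-3.92284306  0.01495328 10.00681924] [-0.25277215  0.22658335  0.0839921 ] 45.67309814505279 25.425
```

Contact came at h = −0.3 mm, as expected for a flat ring. Hold, release, retreat and check.

```bash
python3 - <<'E'
from h import *
T=telemetry
bot.pause(.3); gripper_to(.33,10); bot.pause(.4); print(T.get_contact_force())
p=np.array(T.get_position())
print(bot.movel(p+.03*sn,None,v=.05,threshold=6)); bot.movel(p+.15*sn,None,v=.15)
bot.movel(p+.17*sn+np.array([-.06,.18,.06]),None,v=.2)
bot.pause(.2); print(T.get_time())
i,im=snap("side","s5"); t,ti=snap("top","t5")
out=[]
for inf,m in((i,im),(t,ti)):
    x,y=proj(inf,seat).astype(int); print(proj(inf,seat))
    out.append(cv2.resize(m[max(0,y-90):y+60,x-75:x+75 if 0 else x+40,::-1] if 0 else m[y-75:y+75,x-50:x+50,::-1],(400,600),interpolation=cv2.INTER_CUBIC))
    for s_ in (-1,1): print(" pin",proj(inf,seat+.003*sn-.03606*sx+s_*.03606*sy)-(x-50,y-75))
cv2.imwrite("pics/fin.png",np.hstack(out))
E
```

```text
[-0.68756931 -0.11864627 -0.92316854]
False
29.775
[304.72678753 240.83735324]
 pin [55.30375154 92.80610071]
 pin [33.18556542 81.90583665]
[332.78801793 218.27250565]
 pin [62.59312678 85.5853643 ]
 pin [37.63578515 86.95325034]
```

View pics/fin.png

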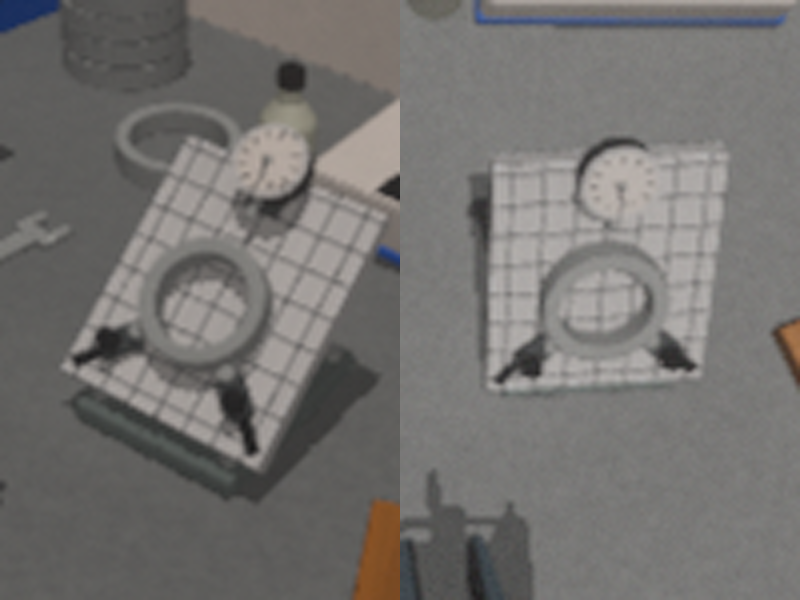

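Both views show the ring flat on the plate against both pins: its outline is centred at (204,302) in the left half and (605,299) in the right, under 1 px from the predicted seat. The dial and the nearby items in view look undisturbed, and the lid has not been touched since it fell open. Handing in.

```bash
python3 -c "
from cell import *
print(ticket.finish_job(),telemetry.get_time())"
```

```text
the job is handed in; nothing more can be done
the job is handed in; nothing more can be done
```

The job is handed in: the last pictures show the ring released, flat on the plate and against both stop pins, and the case lid was standing open when last seen (no verdict came back).

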